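# Fit the breather to the gear unit's quick coupler

### The arm

A 6-joint arm with a two-finger parallel gripper is mounted at the origin on the work surface. World frame = base frame: x ahead of the robot, y to its left, z up, the work surface at z = 0. Lengths are in m, angles in degrees, forces in N, time in s.
With the tool pointing down it reaches from about 0.325 to 0.9 m from the base axis. Payload 6.1 kg.
Tool frame: the origin (TCP) lies midway between the tips of the shut fingers; the grasp point (between the pads) lies 19 mm behind it; z points along the fingers, y is the direction in which the jaws open and shut (so a half turn about z gives the same grasp; the last joint's range is limited). The gripper opens to 85 mm and grips with 20 to 120 N. Pads are 22 mm wide; open, the fingers measure 114 mm over their backs; the gripper's body (76 mm by 85 mm) begins 54 mm behind the grasp point. The pads swing forward as they close: fully open they stand 13 mm farther back than shut.
Start: joints at [-82.512, 12.628, 87.462, -0, 79.91, -7.225], TCP at [0.159, -0.604, 0.231] pointing down, gripper open.
Joint ranges: [-170.65, 170.65], [-52.31, 119.04], [5.05, 147.46], [-71.25, 251.25], [11.57, 151.72], [-153.62, 153.62]. Speed limits (degrees/s): [147.25, 147.25, 172.46, 180, 180, 180].

### API

Orientations are given as [roll, pitch, yaw] about the fixed x, y, z axes, in that order (R = Rz(yaw) Ry(pitch) Rx(roll)).
In Python, from bench import env, get_image, camera_model, job gives the robot as it stands.
- The arm moves only by the tool jog_arm, never from a script. Its argument "motion" is a list of rows, each an object of numbers: "x", "y", "z": the shift along the tool's x, y, z scaled (see below); "wx", "wy", "wz": the turn, a rotation vector about the tool's x, y, z scaled (see below); "claw": the opening, from 0 (shut) to 1 (fully open). A call has 1 to 8 rows; each row is the pose to reach, as a shift and turn from the pose commanded when the call began, along the tool's axes at that moment, turning the shorter way round; what a row does not reach only later rows make up. The controller multiplies each number of a shift by 300 mm and each number of a turn by pi rad. A row lasts 1/8 s, in which the tool goes at most 62.5 mm and 10.7 degrees, less where a joint would pass 70% of its speed; a pose out of reach is approached as far as the arm can. A call with a number of a shift or a turn outside -1 to 1 is refused whole. A call with a gripper value outside its range is refused whole. The fingers move at their own pace and stop on an object; the grip force is fixed at half the most. Time passes only in rows, so rows that repeat a pose let the fingers close. It gives the time, the measured TCP pose, the force and the opening at its end, in the units of the state.
- env.read_state(): the state, without advancing time (a new reading comes with each control period).
- get_image(name): name is "scene" or "side" or "wrist"; returns the picture (480x640x3 uint8, blue, green, red); there is no depth.
- camera_model(name): a dict with "fov_y" (degrees; the focal length in pixels is half the picture's height over the tangent of half this angle, whatever the lens; pixels are square), "cx", "cy" (the principal point, pixels), "eye" and "orientation" of the camera in the world; the wrist camera has in their place "T_tool_cam" (4x4, takes a point from camera to tool coordinates, whose origin is the TCP and whose axes are the flange's). Camera axes: x right, y down, z forward; pixel columns grow to the right and rows downward; lengths in m; the calibration is good to about 2 mm. A picture is of the moment at which its call begins: read the wrist's pose just before it. camera_model takes no time and is no camera call.
- job.job_done(): hands the job in, once; it reports no verdict.
The state is a dict: "clock": time; "qpos": joint angles; "joint_velocities": joint speeds; "joint_torque": joint torques, N m; "tcp_pos": TCP position; "ee_rot": TCP orientation; "wrist_force": force on the tool from outside, world axes, zero at the start; "ft_torque": the same for the moment, N m; "width": opening from 0.0 (shut) to 1.0 (fully open).
Only numpy, scipy, OpenCV 4.12 (cv2) and the standard library are available. Lean on these libraries where they do the work, as an engineer would, in place of code of your own. Each camera call takes 0.05 s, during which the arm holds its last target. There are 200 camera calls.

### The job

Fit the breather to the quick coupler on top of the gear unit: draw the coupler's sleeve back until it stays back by itself when you let go, then push the breather's plug in by feel, without ramming it, until it is fully home and the sleeve springs forward over it, and let go. Leave the blanking plug, wrench, oil bottle and roller where they are.

Things in the scene. Friction and masses are not known exactly. Their poses are not given: they have to be found in the camera images.
- gearbox: Green gear unit, fixed, 270x190 mm feet; flat cover 124 mm above the bench; dark output flange and shaft toward its +x end, reaching 194 mm from the middle; a 30 mm lifting eye on the cover. Origin: under its middle; z up. A boss 48 mm wide, 12 mm high at (-70, 0) mm carries the coupler.
- coupler: Steel quick coupler standing upright on the boss, mouth up, fixed. Origin: on its axis, on the boss top (136 mm above the bench); z up. Screwed in to a depth that differs from unit to unit: the mouth face is 62 to 74 mm above the origin, not measured. Mouth ring 36 mm across; bore 24 mm, with a 45 degree lead-in 30 mm wide at the top and 3 mm deep.
- sleeve (a joint): The coupler's spring sleeve, m drawn back (down): 0 forward, hard stop at 0.009; spring 10 to 13 N. Knurled, 43 mm across, from 1 mm (when forward) to 31 mm below the mouth; below that a 5 mm thick rim 48 mm across. Empty and forward at the start: balls then bar the bore. Drawn to the stop and let go, it stays back at 0.005 to 0.006.
- valve (a joint): The coupler's inner spring piston, m up: 0 to 0.002 held down under the balls at the start, 0.007 with the sleeve caught back, about -0.0075 with a plug fully home. Its spring resists the plug with 3.5 N at 10 mm depth to 6.5 N at the end; the sleeve snaps forward by itself 1 to 3 mm before the plug's flange meets the mouth face.
- block: Light wood parking block, fixed, 75 (x) x 170 (y) x 34 mm, origin under its middle. Two holes 26 mm wide, 30 mm deep, at y = +50 and -50 mm: the breather stands in one, the blank in the other, either way round.
- breather: Breather, 0.22 to 0.37 kg, 76 mm tall, upright in the block. Origin: centre of the plug's tip; z up its axis. From the tip: steel plug 22 mm across with a groove, to 26 mm; flange 35 mm across, to 32; hexagon to 41; base pan 58 mm across, to 46; ribbed rubber body 48 mm across, to 68 (hold here); aluminium cap 48 mm, to 76. Home, its flange lies on the coupler's mouth face (within 2 mm).
- blank: Steel blanking plug, 52 mm tall, same plug end, round 30 mm knob. Stays where it is. Origin: centre of the plug's tip.
- wrench: Steel wrench 190 mm long lying flat on the bench. Bystander. Origin: its middle, underneath.
- oil: Grey oil bottle 64 mm across, 170 mm tall, standing. Bystander. Origin: centre of its base.
- roller: White roller 58 mm across, 26 mm high, with a bore, lying flat. Bystander. Origin: centre of its underside.

How it is judged:
By the outcome, as a careful person would: the job done as asked, in the order asked, and still so for the second after the job is handed in, with the robot touching nothing.
It also fails if it takes over 48 s, if anything falls off the work surface, if the arm or the gripper's body presses on something with over 40 N, if the wrist force passes 120 N, or if a joint passes its speed limit or range.

## Working session

There is one attempt and no reset: what is moved stays moved. The work goes in short steps, Python scripts to look and compute and a tool call to move; the robot and the scene stay as the last step left them, time stands still between calls to the robot, and variables do not carry over. Pictures are saved under pics/ and viewed, about 8 in all and at most 12, crops included, and the job is handed in when it is done.

Besides the shell and the picture viewer there is one more tool, called as name(argument=value, ...), one argument or row to a line, values as JSON. jog_arm: Moves the arm, as the interface text tells. Its arguments: {"type":"object","properties":{"motion":{"type":"array"}},"required":["motion"]}

```bash
mkdir -p pics; python3 - <<'E'
from bench import env,get_image,camera_model
import cv2
print(env.read_state())
for n in("scene","side","wrist"):
    cv2.imwrite(f"pics/{n}0.png",get_image(n)); print(n,camera_model(n))
E
```

```text
{'clock': 0.0, 'qpos': array([-8.25131428e+01,  1.26741675e+01,  8.75252012e+01,  6.26320690e-04,
        7.99104395e+01, -7.22576721e+00]), 'joint_velocities': array([ 0.10485811,  0.05516018, -0.04641348,  0.08141091,  0.0226845 ,
        0.02184674]), 'joint_torque': array([ 3.21947504e-03, -4.96899247e+01, -3.89389622e+01,  7.00495048e-05,
        1.09114201e-02,  3.20940437e-06]), 'tcp_pos': array([ 0.15864497, -0.6039113 ,  0.23021606]), 'ee_rot': array([-1.79891141e+02, -1.44231187e-02,  1.47125004e+01]), 'wrist_force': array([-0.74732121,  0.24745861,  0.30783562]), 'ft_torque': array([-0.00135247,  0.04463656, -0.03718105]), 'width': 0.9977103218146208}
scene {'fov_y': 45.970799388656104, 'cx': 318.3185423536022, 'cy': 237.43312414312538, 'eye': array([1.09416608, 0.54332527, 0.74118784]), 'orientation': array([-129.46504393,   -0.48842382,  137.29315036])}
side {'fov_y': 57.58135767154519, 'cx': 318.9879995239596, 'cy': 238.1221323105547, 'eye': array([ 0.58625156, -0.5025485 ,  0.52466366]), 'orientation': array([-130.45121998,   -0.82950249,    1.05578672])}
wrist {'fov_y': 63.98063409646819, 'cx': 316.89820717392564, 'cy': 232.5626667807931, 'T_tool_cam': array([[-1.09602056e-04, -9.65145242e-01, -2.61714824e-01,
         6.78423650e-02],
       [ 9.99999491e-01,  1.56682202e-04, -9.96592693e-04,
         6.47038043e-04],
       [ 1.00286275e-03, -2.61714800e-01,  9.65144734e-01,
        -1.43091312e-01],
       [ 0.00000000e+00,  0.00000000e+00,  0.00000000e+00,
         1.00000000e+00]])}
```

View pics/scene0.png

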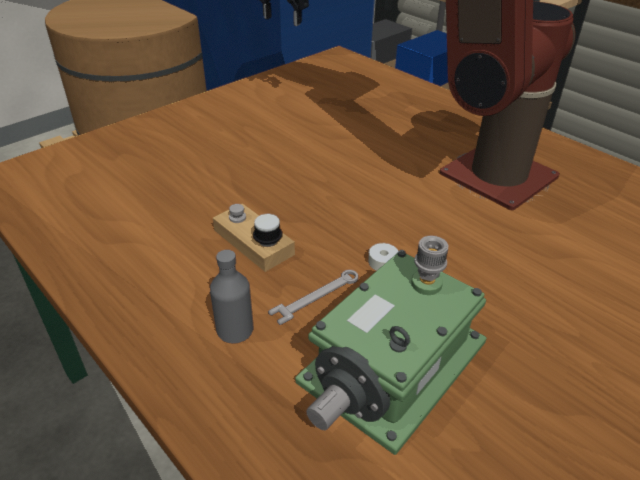

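View pics/side0.png

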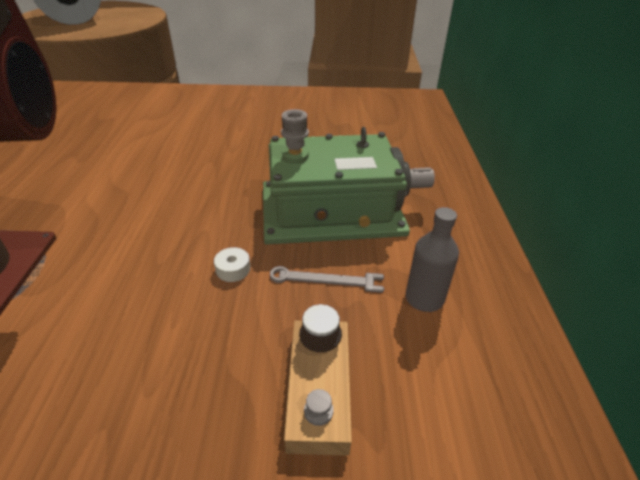

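```bash
cat > h.py <<'E'
import numpy as np,cv2
from scipy.spatial.transform import Rotation as R
from bench import env,get_image,camera_model,job
def cam(n,st=None):
    m=camera_model(n); f=240/np.tan(np.radians(m['fov_y']/2))
    if n=='wrist':
        T=np.array(m['T_tool_cam']); Rt=R.from_euler('xyz',st['ee_rot'],degrees=True).as_matrix()
        return m,f,Rt@T[:3,3]+st['tcp_pos'],Rt@T[:3,:3]
    return m,f,np.array(m['eye']),R.from_euler('xyz',m['orientation'],degrees=True).as_matrix()
def ray(n,uv,st=None):
    m,f,e,Q=cam(n,st); d=Q@np.array([(uv[0]-m['cx'])/f,(uv[1]-m['cy'])/f,1]); return e,d/np.linalg.norm(d)
def tri(*rs):
    A=sum(np.eye(3)-np.outer(d,d) for e,d in rs); b=sum((np.eye(3)-np.outer(d,d))@e for e,d in rs)
    p=np.linalg.solve(A,b); return p,[np.linalg.norm(np.cross(p-e,d)) for e,d in rs]
def atz(r,z): e,d=r; return e+d*(z-e[2])/d[2]
def proj(n,p,st=None):
    m,f,e,Q=cam(n,st); c=Q.T@(np.array(p)-e); return c[0]/c[2]*f+m['cx'],c[1]/c[2]*f+m['cy']
E
python3 - <<'E'
from h import *
s=cv2.imread('pics/scene0.png');d=cv2.imread('pics/side0.png')
c=lambda i,x,y:cv2.resize(i[y:y+60,x:x+80],None,fx=5,fy=5,interpolation=cv2.INTER_CUBIC)
cv2.imwrite('pics/crop.png',np.vstack([np.hstack([c(s,390,230),c(s,225,200)]),np.hstack([c(d,255,100),c(d,280,300)])]))
p=lambda a,b:print(tri(ray('scene',a),ray('side',b)))
p((433,242),(294,115));p((267,222),(320,316))
E
```

```text
(array([0.53452997, 0.19072282, 0.20625442]), [np.float64(0.002054508887631857), np.float64(0.0020545088876317954)])
(array([ 0.58779879, -0.13933637,  0.08278388]), [np.float64(0.0006164966008115894), np.float64(0.0006164966008116394)])
```

View pics/crop.png

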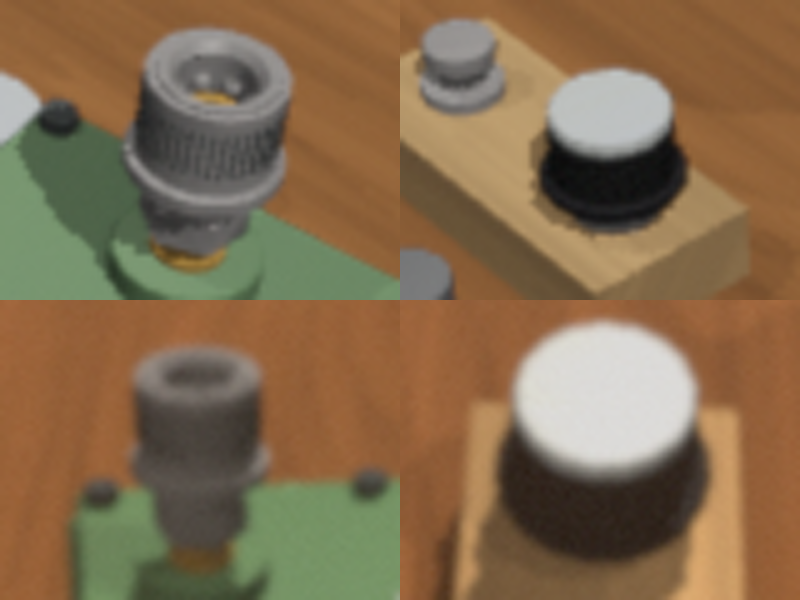

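```bash
python3 - <<'E'
from h import *
p=lambda a,b:print(tri(ray('scene',a),ray('side',b)))
p((433.4,244.4),(294.4,115));p((267,221.6),(321.4,317.6))
print(atz(ray('scene',(267,221.6)),.084),atz(ray('side',(321.4,317.6)),.084))
s=env.read_state();Rt=R.from_euler('xyz',s['ee_rot'],degrees=True).as_matrix()
print(Rt.T@(np.array([.534,.190,.30])-s['tcp_pos'])/.3)
E
```

```text
(array([0.53557082, 0.19330137, 0.20451744]), [np.float64(0.0012924349126824852), np.float64(0.0012924349126826364)])
(array([ 0.58836996, -0.14074039,  0.08244174]), [np.float64(0.0008307959761903252), np.float64(0.0008307959761904735)])
[ 0.58864752 -0.13907103  0.084     ] [ 0.58909065 -0.14252016  0.084     ]
[ 1.88223957 -2.24267453 -0.22805504]
```

jog_arm(
  motion=[
    {"x": 0.62, "y": -0.74, "z": -0.23, "wz": 0.0817, "claw": 1},
    {"x": 0.62, "y": -0.74, "z": -0.23, "wz": 0.0817, "claw": 1},
    {"x": 0.62, "y": -0.74, "z": -0.23, "wz": 0.0817, "claw": 1},
    {"x": 0.62, "y": -0.74, "z": -0.23, "wz": 0.0817, "claw": 1},
    {"x": 0.62, "y": -0.74, "z": -0.23, "wz": 0.0817, "claw": 1},
    {"x": 0.62, "y": -0.74, "z": -0.23, "wz": 0.0817, "claw": 1},
  ],
)

```text
validation failed for argument at $.mo...
```

jog_arm(
  motion=[
    {"x": 0.62, "y": -0.74, "z": -0.23, "wx": 0.0, "wy": 0.0, "wz": 0.08, "claw": 1.0},
    {"x": 0.62, "y": -0.74, "z": -0.23, "wx": 0.0, "wy": 0.0, "wz": 0.08, "claw": 1.0},
    {"x": 0.62, "y": -0.74, "z": -0.23, "wx": 0.0, "wy": 0.0, "wz": 0.08, "claw": 1.0},
    {"x": 0.62, "y": -0.74, "z": -0.23, "wx": 0.0, "wy": 0.0, "wz": 0.08, "claw": 1.0},
    {"x": 0.62, "y": -0.74, "z": -0.23, "wx": 0.0, "wy": 0.0, "wz": 0.08, "claw": 1.0},
    {"x": 0.62, "y": -0.74, "z": -0.23, "wx": 0.0, "wy": 0.0, "wz": 0.08, "claw": 1.0},
  ],
)

```text
clock: 0.9
tcp_pos: [0.2837, -0.3406, 0.3016]
ee_rot: [179.9, -0.1, 0.5]
wrist_force: [0.2, 0.2, 0.0]
width: 0.997
```

jog_arm(
  motion=[
    {"x": 0.42, "y": -0.89, "z": 0, "wx": 0, "wy": 0, "wz": 0.002, "claw": 1},
    {"x": 0.42, "y": -0.89, "z": 0, "wx": 0, "wy": 0, "wz": 0.002, "claw": 1},
    {"x": 0.42, "y": -0.89, "z": 0, "wx": 0, "wy": 0, "wz": 0.002, "claw": 1},
    {"x": 0.42, "y": -0.89, "z": 0, "wx": 0, "wy": 0, "wz": 0.002, "claw": 1},
    {"x": 0.42, "y": -0.89, "z": 0, "wx": 0, "wy": 0, "wz": 0.002, "claw": 1},
    {"x": 0.42, "y": -0.89, "z": 0, "wx": 0, "wy": 0, "wz": 0.002, "claw": 1},
  ],
)

```text
clock: 1.65
tcp_pos: [0.4074, -0.073, 0.2998]
ee_rot: [-180.0, 0.0, 0.2]
wrist_force: [-0.1, -0.1, 0.8]
width: 1.005
```

jog_arm(
  motion=[
    {"x": 0.41, "y": -0.89, "z": 0, "wx": 0, "wy": 0, "wz": 0, "claw": 1},
    {"x": 0.41, "y": -0.89, "z": 0, "wx": 0, "wy": 0, "wz": 0, "claw": 1},
    {"x": 0.41, "y": -0.89, "z": 0, "wx": 0, "wy": 0, "wz": 0, "claw": 1},
    {"x": 0.41, "y": -0.89, "z": 0, "wx": 0, "wy": 0, "wz": 0, "claw": 1},
    {"x": 0.41, "y": -0.89, "z": 0, "wx": 0, "wy": 0, "wz": 0, "claw": 1},
    {"x": 0.41, "y": -0.89, "z": 0, "wx": 0, "wy": 0, "wz": 0, "claw": 1},
    {"x": 0.41, "y": -0.89, "z": 0, "wx": 0, "wy": 0, "wz": 0, "claw": 1},
  ],
)

```text
clock: 2.52
tcp_pos: [0.5302, 0.1903, 0.2995]
ee_rot: [179.9, 0.1, -0.1]
wrist_force: [0.4, 0.0, 1.1]
width: 1.002
```

```bash
python3 - <<'E'
from h import *
s=env.read_state();im=get_image('wrist');cv2.imwrite('pics/w1.png',im);np.save('s1.npy',s,allow_pickle=True);print(s['tcp_pos'],s['ee_rot'],s['clock'])
p=proj('wrist',[.5355,.193,.2045],s);print(p)
x,y=int(p[0])-80,int(p[1])-60;print(x,y)
cv2.imwrite('pics/w1c.png',cv2.resize(im[max(y,0):y+120,max(x,0):x+160],None,fx=5,fy=5))
E
```

```text
[0.53022862 0.19034973 0.29947431] [ 1.79932131e+02  8.18769727e-02 -1.12289585e-01] 2.525
(np.float64(312.6357084722889), np.float64(229.4446062352043))
232 169
```

View pics/w1c.png

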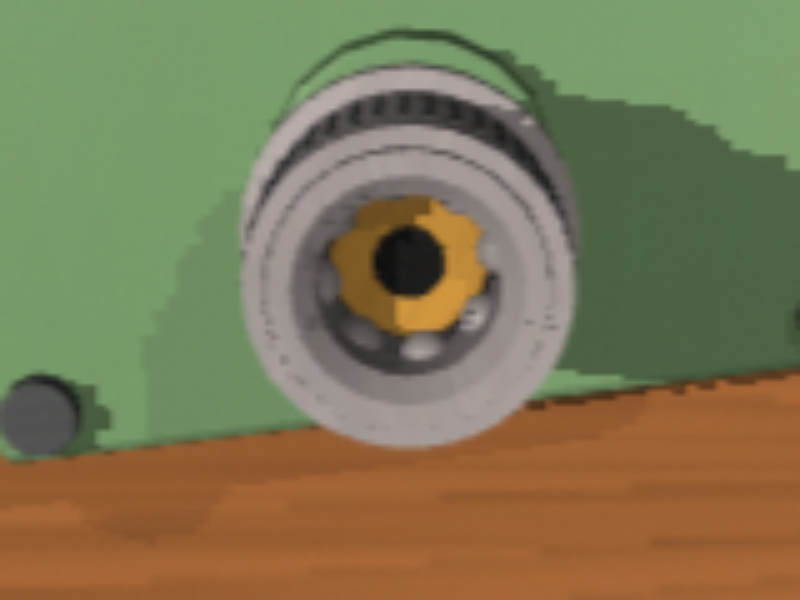

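```bash
python3 - <<'E'
from h import *
s=np.load('s1.npy',allow_pickle=True).item()
w=ray('wrist',(313.6,226.7),s)
print(tri(ray('scene',(433.4,244.4)),ray('side',(294.4,115)),w))
for z in(.2,.205,.21):print(atz(w,z))
E
```

```text
(array([0.53620202, 0.1929057 , 0.20455292]), [np.float64(0.0018839431116170647), np.float64(0.0008103934913934554), np.float64(0.0012116006100976566)])
[0.53615869 0.19241683 0.2       ]
[0.53744202 0.19236971 0.205     ]
[0.53872535 0.19232258 0.21      ]
```

jog_arm(
  motion=[
    {"x": 0.0225, "y": -0.0073, "z": 0.2, "wx": 0, "wy": 0, "wz": 0, "claw": 1},
    {"x": 0.0225, "y": -0.0073, "z": 0.36, "wx": 0, "wy": 0, "wz": 0, "claw": 1},
    {"x": 0.0225, "y": -0.0073, "z": 0.418, "wx": 0, "wy": 0, "wz": 0, "claw": 1},
    {"x": 0.0225, "y": -0.0073, "z": 0.418, "wx": 0, "wy": 0, "wz": 0, "claw": 0.6},
  ],
)

```text
clock: 3.08
tcp_pos: [0.5364, 0.1931, 0.1746]
ee_rot: [180.0, 0.1, -0.1]
wrist_force: [0.1, -0.2, 0.3]
width: 0.816
```

jog_arm(
  motion=[
    {"x": 0, "y": 0, "z": 0, "wx": 0, "wy": 0, "wz": 0, "claw": 0.4},
    {"x": 0, "y": 0, "z": 0, "wx": 0, "wy": 0, "wz": 0, "claw": 0.4},
    {"x": 0, "y": 0, "z": 0, "wx": 0, "wy": 0, "wz": 0, "claw": 0.4},
    {"x": 0, "y": 0, "z": 0, "wx": 0, "wy": 0, "wz": 0, "claw": 0.4},
  ],
)

```text
clock: 3.58
tcp_pos: [0.5386, 0.1929, 0.1786]
ee_rot: [179.9, -0.3, -0.1]
wrist_force: [-2.0, -7.8, 6.5]
width: 0.49
```

jog_arm(
  motion=[
    {"x": 0, "y": 0, "z": 0.005, "wx": 0, "wy": 0, "wz": 0, "claw": 0.3},
    {"x": 0, "y": 0, "z": 0.01, "wx": 0, "wy": 0, "wz": 0, "claw": 0.3},
    {"x": 0, "y": 0, "z": 0.01, "wx": 0, "wy": 0, "wz": 0, "claw": 0.3},
  ],
)

```text
clock: 3.95
tcp_pos: [0.5386, 0.1929, 0.1759]
ee_rot: [179.9, -0.3, -0.1]
wrist_force: [-2.9, -6.7, 8.4]
width: 0.487
```

jog_arm(
  motion=[
    {"x": 0, "y": 0, "z": 0.005, "wx": 0, "wy": 0, "wz": 0, "claw": 0.3},
    {"x": 0, "y": 0, "z": 0.01, "wx": 0, "wy": 0, "wz": 0, "claw": 0.3},
    {"x": 0, "y": 0, "z": 0.01, "wx": 0, "wy": 0, "wz": 0, "claw": 0.3},
  ],
)

```text
clock: 4.32
tcp_pos: [0.5385, 0.1929, 0.1724]
ee_rot: [179.9, -0.3, -0.1]
wrist_force: [-1.9, -7.4, 5.7]
width: 0.493
```

jog_arm(
  motion=[
    {"x": 0, "y": 0, "z": 0.005, "wx": 0, "wy": 0, "wz": 0, "claw": 0.3},
    {"x": 0, "y": 0, "z": 0.01, "wx": 0, "wy": 0, "wz": 0, "claw": 0.3},
    {"x": 0, "y": 0, "z": 0.01, "wx": 0, "wy": 0, "wz": 0, "claw": 0.3},
  ],
)

```text
clock: 4.7
tcp_pos: [0.5386, 0.1929, 0.1703]
ee_rot: [179.9, -0.3, -0.1]
wrist_force: [-5.6, -8.3, 11.0]
width: 0.486
```

jog_arm(
  motion=[
    {"x": 0, "y": 0, "z": 0.005, "wx": 0, "wy": 0, "wz": 0, "claw": 0.3},
    {"x": 0, "y": 0, "z": 0.01, "wx": 0, "wy": 0, "wz": 0, "claw": 0.3},
    {"x": 0, "y": 0, "z": 0.01, "wx": 0, "wy": 0, "wz": 0, "claw": 0.3},
  ],
)

```text
clock: 5.08
tcp_pos: [0.5388, 0.1929, 0.1695]
ee_rot: [179.9, -0.3, -0.1]
wrist_force: [-10.9, -9.5, 23.3]
width: 0.485
```

```bash
python3 - <<'E'
from h import *
a=get_image('scene')
p=proj('scene',[.537,.1925,.19]);x,y=int(p[0])-40,int(p[1])-45;print(x,y)
b=get_image('side');q=proj('side',[.537,.1925,.19]);u,v=int(q[0])-40,int(q[1])-45
cv2.imwrite('pics/g1.png',np.hstack([cv2.resize(i,None,fx=5,fy=5,interpolation=cv2.INTER_CUBIC) for i in(a[y:y+90,x:x+80],b[v:v+90,u:u+80])]))
E
```

```text
390 207
```

View pics/g1.png

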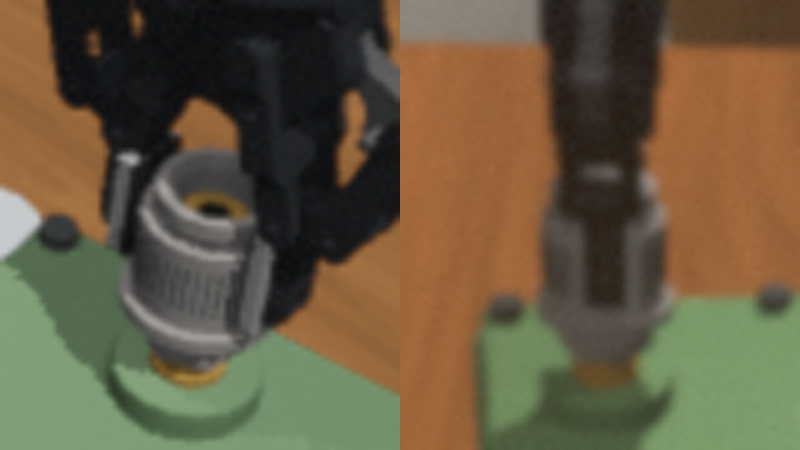

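jog_arm(
  motion=[
    {"x": 0, "y": 0, "z": 0, "wx": 0, "wy": 0, "wz": 0, "claw": 1},
    {"x": 0, "y": 0, "z": 0, "wx": 0, "wy": 0, "wz": 0, "claw": 1},
    {"x": 0, "y": 0, "z": 0, "wx": 0, "wy": 0, "wz": 0, "claw": 1},
    {"x": 0, "y": 0, "z": 0, "wx": 0, "wy": 0, "wz": 0, "claw": 1},
  ],
)

```text
clock: 5.68
tcp_pos: [0.5367, 0.1944, 0.1627]
ee_rot: [180.0, 0.0, -0.0]
wrist_force: [0.2, 0.4, 0.3]
width: 1.002
```

jog_arm(
  motion=[
    {"x": 0, "y": 0, "z": -0.2, "wx": 0, "wy": 0, "wz": 0, "claw": 1},
    {"x": 0, "y": 0, "z": -0.4, "wx": 0, "wy": 0, "wz": 0, "claw": 1},
    {"x": 0, "y": 0, "z": -0.46, "wx": 0, "wy": 0, "wz": 0, "claw": 1},
    {"x": 0, "y": 0, "z": -0.46, "wx": 0, "wy": 0, "wz": 0, "claw": 1},
  ],
)

```text
clock: 6.18
tcp_pos: [0.5375, 0.1944, 0.3022]
ee_rot: [-180.0, -0.2, -0.0]
wrist_force: [-0.4, 0.0, 0.2]
width: 1.005
```

```bash
python3 - <<'E'
from h import *
s=env.read_state();w=get_image('wrist');print(s['tcp_pos'],s['ee_rot'],s['clock']);np.save('s2.npy',s,allow_pickle=True)
a=get_image('scene')
c=proj('wrist',[.537,.193,.205],s);x,y=int(c[0])-40,int(c[1])-45;print(x,y)
cv2.imwrite('pics/g2.png',np.hstack([cv2.resize(i,None,fx=5,fy=5,interpolation=cv2.INTER_CUBIC) for i in(a[207:297,390:470],w[y:y+90,x:x+80])]))
E
```

```text
[0.53746303 0.19445    0.30221534] [-1.79964033e+02 -1.58765985e-01 -3.94179387e-02] 6.175
279 192
```

View pics/g2.png

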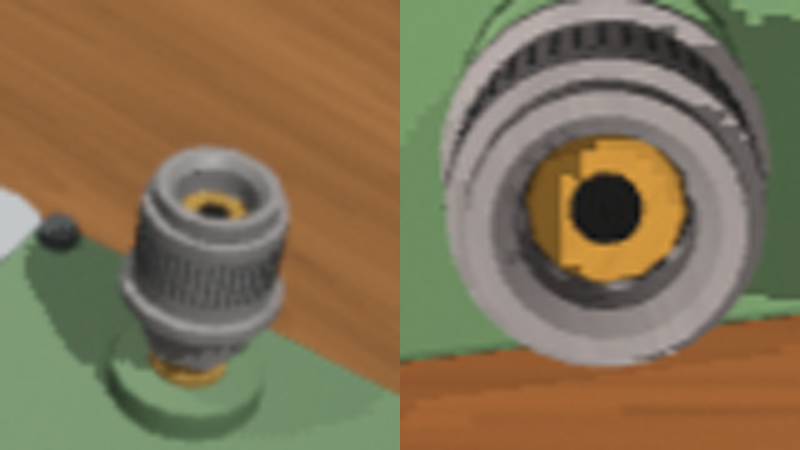

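```bash
python3 - <<'E'
from h import *
s=np.load('s2.npy',allow_pickle=True).item()
w=ray('wrist',(320,236.7),s)
for z in(.204,.207):print(atz(w,z))
print(tri(ray('scene',(227,257)),ray('side',(445,214))))
E
```

```text
[0.53738476 0.19253113 0.204     ]
[0.538225   0.19255008 0.207     ]
(array([ 0.7535438 , -0.02548585,  0.16663187]), [np.float64(0.0007227803207833813), np.float64(0.00072278032078328)])
```

jog_arm(
  motion=[
    {"x": 0.15, "y": 0.9, "z": 0.1, "wx": 0, "wy": 0, "wz": 0, "claw": 1},
    {"x": 0.15, "y": 0.9, "z": 0.1, "wx": 0, "wy": 0, "wz": 0, "claw": 1},
    {"x": 0.15, "y": 0.9, "z": 0.1, "wx": 0, "wy": 0, "wz": 0, "claw": 1},
    {"x": 0.15, "y": 0.9, "z": 0.1, "wx": 0, "wy": 0, "wz": 0, "claw": 1},
    {"x": 0.15, "y": 0.9, "z": 0.1, "wx": 0, "wy": 0, "wz": 0, "claw": 1},
    {"x": 0.15, "y": 0.9, "z": 0.1, "wx": 0, "wy": 0, "wz": 0, "claw": 1},
  ],
)

```text
clock: 7.02
tcp_pos: [0.5801, -0.0775, 0.2673]
ee_rot: [-179.9, 0.3, -0.2]
wrist_force: [-0.8, -0.2, -1.1]
width: 1.0
```

jog_arm(
  motion=[
    {"x": 0.028, "y": 0.21, "z": 0.25, "wx": 0, "wy": 0, "wz": 0, "claw": 1},
    {"x": 0.028, "y": 0.21, "z": 0.25, "wx": 0, "wy": 0, "wz": 0, "claw": 1},
    {"x": 0.028, "y": 0.21, "z": 0.25, "wx": 0, "wy": 0, "wz": 0, "claw": 1},
  ],
)

```text
clock: 7.4
tcp_pos: [0.5873, -0.1379, 0.1912]
ee_rot: [-179.8, 0.4, -0.1]
wrist_force: [0.3, 1.7, -0.5]
width: 0.998
```

```bash
python3 - <<'E'
from h import *
s=env.read_state();w=get_image('wrist');print(s['tcp_pos'],s['ee_rot'],s['clock']);np.save('s3.npy',s,allow_pickle=True)
print(proj('wrist',[.5885,-.141,.084],s))
cv2.imwrite('pics/w3.png',w)
E
```

```text
[ 0.58727041 -0.13787687  0.19123126] [-1.79817673e+02  4.47128473e-01 -1.00508688e-01] 7.4
(np.float64(322.1213082317875), np.float64(229.6034403079187))
```

View pics/w3.png

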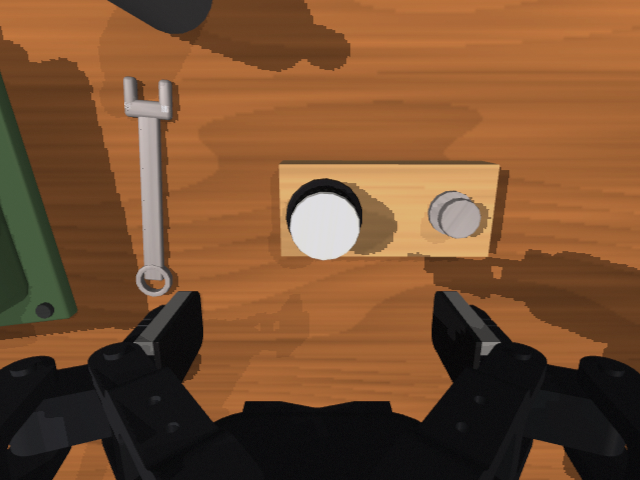

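jog_arm(
  motion=[
    {"x": 0.007, "y": 0.015, "z": 0.2, "wx": 0, "wy": 0, "wz": 0, "claw": 1},
    {"x": 0.007, "y": 0.015, "z": 0.38, "wx": 0, "wy": 0, "wz": 0, "claw": 1},
    {"x": 0.007, "y": 0.015, "z": 0.44, "wx": 0, "wy": 0, "wz": 0, "claw": 1},
    {"x": 0.007, "y": 0.015, "z": 0.44, "wx": 0, "wy": 0, "wz": 0, "claw": 1},
    {"x": 0.007, "y": 0.015, "z": 0.44, "wx": 0, "wy": 0, "wz": 0, "claw": 1},
  ],
)

```text
clock: 8.07
tcp_pos: [0.5942, -0.1436, 0.067]
ee_rot: [179.9, -0.3, -0.0]
wrist_force: [0.7, 0.5, 0.5]
width: 1.002
```

jog_arm(
  motion=[
    {"x": -0.012, "y": -0.003, "z": 0.04, "wx": 0, "wy": 0, "wz": 0, "claw": 1},
    {"x": -0.012, "y": -0.003, "z": 0.04, "wx": 0, "wy": 0, "wz": 0, "claw": 1},
    {"x": -0.012, "y": -0.003, "z": 0.04, "wx": 0, "wy": 0, "wz": 0, "claw": 1},
  ],
)

```text
clock: 8.45
tcp_pos: [0.5884, -0.1425, 0.0521]
ee_rot: [180.0, -0.0, -0.1]
wrist_force: [-0.9, -0.4, 0.7]
width: 1.001
```

```bash
python3 - <<'E'
from h import *
s=env.read_state();w=get_image('side');print(s['tcp_pos'],s['ee_rot'],s['clock'])
a=get_image('scene')
cv2.imwrite('pics/w4.png',np.hstack([cv2.resize(i,None,fx=4,fy=4,interpolation=cv2.INTER_CUBIC) for i in(a[165:295,215:315],w[260:390,270:370])]))
E
```

```text
[ 0.58839577 -0.14246506  0.05211357] [ 1.79998485e+02 -1.10557280e-02 -5.64658441e-02] 8.45
```

View pics/w4.png

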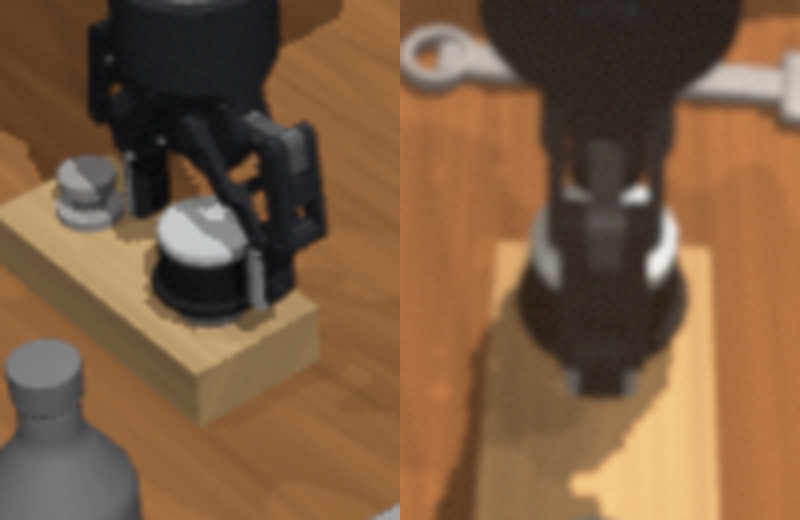

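jog_arm(
  motion=[
    {"x": 0, "y": 0, "z": -0.007, "wx": 0, "wy": 0, "wz": 0, "claw": 0.7},
    {"x": 0, "y": 0, "z": -0.007, "wx": 0, "wy": 0, "wz": 0, "claw": 0.4},
    {"x": 0, "y": 0, "z": -0.007, "wx": 0, "wy": 0, "wz": 0, "claw": 0.4},
    {"x": 0, "y": 0, "z": -0.007, "wx": 0, "wy": 0, "wz": 0, "claw": 0.4},
    {"x": 0, "y": 0, "z": -0.007, "wx": 0, "wy": 0, "wz": 0, "claw": 0.4},
  ],
)

```text
clock: 9.18
tcp_pos: [0.589, -0.1427, 0.0547]
ee_rot: [180.0, -0.1, -0.0]
wrist_force: [0.3, -0.5, 5.0]
width: 0.546
```

jog_arm(
  motion=[
    {"x": 0, "y": 0, "z": -0.05, "wx": 0, "wy": 0, "wz": 0, "claw": 0.4},
    {"x": 0, "y": 0, "z": -0.15, "wx": 0, "wy": 0, "wz": 0, "claw": 0.4},
    {"x": 0, "y": 0, "z": -0.3, "wx": 0, "wy": 0, "wz": 0, "claw": 0.4},
    {"x": 0, "y": 0, "z": -0.45, "wx": 0, "wy": 0, "wz": 0, "claw": 0.4},
    {"x": 0, "y": 0, "z": -0.6, "wx": 0, "wy": 0, "wz": 0, "claw": 0.4},
    {"x": 0, "y": 0, "z": -0.75, "wx": 0, "wy": 0, "wz": 0, "claw": 0.4},
    {"x": 0, "y": 0, "z": -0.79, "wx": 0, "wy": 0, "wz": 0, "claw": 0.4},
  ],
)

```text
clock: 10.05
tcp_pos: [0.5894, -0.1427, 0.2947]
ee_rot: [179.9, -0.3, -0.0]
wrist_force: [0.8, -0.4, -2.2]
width: 0.542
```

jog_arm(
  motion=[
    {"x": -0.15, "y": -0.15, "z": 0, "wx": 0, "wy": 0, "wz": 0, "claw": 0.4},
    {"x": -0.15, "y": -0.3, "z": 0, "wx": 0, "wy": 0, "wz": 0, "claw": 0.4},
    {"x": -0.15, "y": -0.45, "z": 0, "wx": 0, "wy": 0, "wz": 0, "claw": 0.4},
    {"x": -0.15, "y": -0.6, "z": 0, "wx": 0, "wy": 0, "wz": 0, "claw": 0.4},
    {"x": -0.15, "y": -0.75, "z": 0, "wx": 0, "wy": 0, "wz": 0, "claw": 0.4},
    {"x": -0.15, "y": -0.9, "z": 0, "wx": 0, "wy": 0, "wz": 0, "claw": 0.4},
    {"x": -0.15, "y": -0.95, "z": 0, "wx": 0, "wy": 0, "wz": 0, "claw": 0.4},
  ],
)

```text
clock: 10.92
tcp_pos: [0.5421, 0.1449, 0.2886]
ee_rot: [-180.0, 0.2, 0.1]
wrist_force: [-0.4, 0.1, -2.6]
width: 0.542
```

jog_arm(
  motion=[
    {"x": -0.02, "y": -0.1, "z": 0, "wx": 0, "wy": 0, "wz": 0, "claw": 0.4},
    {"x": -0.02, "y": -0.168, "z": 0, "wx": 0, "wy": 0, "wz": 0, "claw": 0.4},
    {"x": -0.02, "y": -0.168, "z": 0, "wx": 0, "wy": 0, "wz": 0, "claw": 0.4},
    {"x": -0.02, "y": -0.168, "z": 0, "wx": 0, "wy": 0, "wz": 0, "claw": 0.4},
  ],
)

```text
clock: 11.42
tcp_pos: [0.5378, 0.1922, 0.2905]
ee_rot: [180.0, 0.0, -0.1]
wrist_force: [-0.2, -0.4, -3.3]
width: 0.54
```

```bash
python3 - <<'E'
from h import *
s=env.read_state();w=get_image('side');print(s['tcp_pos'],s['ee_rot'],s['wrist_force'],s['clock'])
a=get_image('scene')
cv2.imwrite('pics/w5.png',np.hstack([cv2.resize(i,None,fx=4,fy=4,interpolation=cv2.INTER_CUBIC) for i in(a[165:295,380:480],w[30:160,245:345])]))
E
```

```text
[0.53775499 0.19221369 0.29054018] [ 1.79950058e+02  3.67289013e-02 -6.69882075e-02] [-0.22059286 -0.38078072 -3.25436135] 11.425
```

View pics/w5.png

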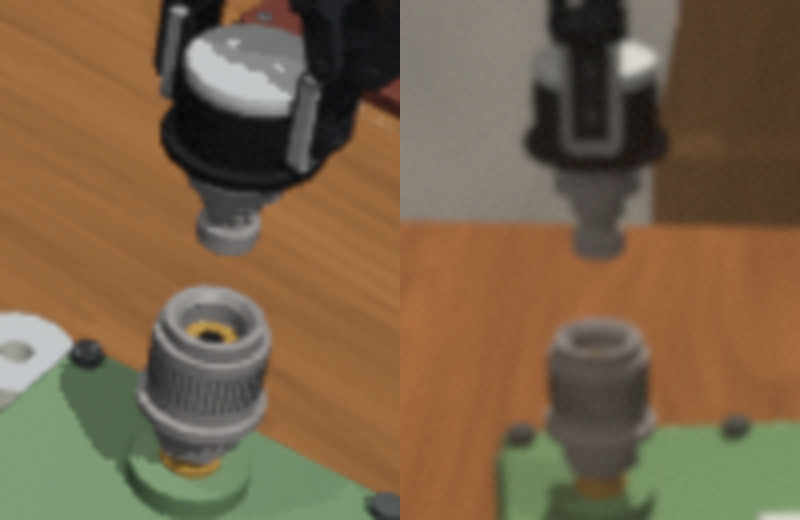

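```bash
python3 - <<'E'
from h import *
for z in(.136,.205,.244):print(z,proj('scene',[.5375,.1927,z]),proj('side',[.5375,.1927,z]))
print(proj('scene',[.5375,.1957,.244]))
E
```

```text
0.136 (np.float64(425.59402832610033), np.float64(279.14637927924764)) (np.float64(295.7639358495662), np.float64(150.7971563467864))
0.205 (np.float64(431.64780147243096), np.float64(245.1251698136024)) (np.float64(294.9449799701821), np.float64(114.36745146743995))
0.244 (np.float64(435.3604316583519), np.float64(224.26079875598265)) (np.float64(294.4365029399744), np.float64(91.7488115447087))
(np.float64(437.0350574529886), np.float64(225.22663631649723))
```

jog_arm(
  motion=[
    {"x": 0, "y": 0, "z": 0.06, "wx": 0, "wy": 0, "wz": 0, "claw": 0.4},
    {"x": 0, "y": 0, "z": 0.1, "wx": 0, "wy": 0, "wz": 0, "claw": 0.4},
    {"x": 0, "y": 0, "z": 0.115, "wx": 0, "wy": 0, "wz": 0, "claw": 0.4},
    {"x": 0, "y": 0, "z": 0.115, "wx": 0, "wy": 0, "wz": 0, "claw": 0.4},
  ],
)

```text
clock: 12.02
tcp_pos: [0.5373, 0.1929, 0.2557]
ee_rot: [180.0, 0.1, -0.0]
wrist_force: [-0.7, 0.5, -2.1]
width: 0.545
```

jog_arm(
  motion=[
    {"x": 0, "y": 0, "z": 0.007, "wx": 0, "wy": 0, "wz": 0, "claw": 0.4},
    {"x": 0, "y": 0, "z": 0.014, "wx": 0, "wy": 0, "wz": 0, "claw": 0.4},
    {"x": 0, "y": 0, "z": 0.02, "wx": 0, "wy": 0, "wz": 0, "claw": 0.4},
    {"x": 0, "y": 0, "z": 0.02, "wx": 0, "wy": 0, "wz": 0, "claw": 0.4},
  ],
)

```text
clock: 12.52
tcp_pos: [0.5376, 0.193, 0.2504]
ee_rot: [180.0, 0.0, -0.0]
wrist_force: [0.1, -0.5, -3.4]
width: 0.552
```

jog_arm(
  motion=[
    {"x": 0, "y": 0, "z": 0.007, "wx": 0, "wy": 0, "wz": 0, "claw": 0.4},
    {"x": 0, "y": 0, "z": 0.014, "wx": 0, "wy": 0, "wz": 0, "claw": 0.4},
    {"x": 0, "y": 0, "z": 0.02, "wx": 0, "wy": 0, "wz": 0, "claw": 0.4},
    {"x": 0, "y": 0, "z": 0.02, "wx": 0, "wy": 0, "wz": 0, "claw": 0.4},
  ],
)

```text
clock: 13.02
tcp_pos: [0.5375, 0.1929, 0.244]
ee_rot: [180.0, 0.0, -0.0]
wrist_force: [-1.2, -0.6, -3.3]
width: 0.544
```

jog_arm(
  motion=[
    {"x": 0, "y": 0, "z": 0.007, "wx": 0, "wy": 0, "wz": 0, "claw": 0.4},
    {"x": 0, "y": 0, "z": 0.01, "wx": 0, "wy": 0, "wz": 0, "claw": 0.4},
    {"x": 0, "y": 0, "z": 0.015, "wx": 0, "wy": 0, "wz": 0, "claw": 0.4},
    {"x": 0, "y": 0, "z": 0.015, "wx": 0, "wy": 0, "wz": 0, "claw": 0.4},
  ],
)

```text
clock: 13.52
tcp_pos: [0.5377, 0.193, 0.2403]
ee_rot: [180.0, -0.0, -0.0]
wrist_force: [-3.8, -0.7, 3.1]
width: 0.544
```

jog_arm(
  motion=[
    {"x": -0.003, "y": 0, "z": 0.005, "wx": 0, "wy": 0, "wz": 0, "claw": 0.4},
    {"x": -0.003, "y": 0, "z": 0.01, "wx": 0, "wy": 0, "wz": 0, "claw": 0.4},
    {"x": -0.003, "y": 0, "z": 0.01, "wx": 0, "wy": 0, "wz": 0, "claw": 0.4},
  ],
)

```text
clock: 13.9
tcp_pos: [0.5368, 0.1929, 0.2366]
ee_rot: [180.0, 0.0, -0.1]
wrist_force: [-1.0, -1.9, 1.3]
width: 0.54
```

jog_arm(
  motion=[
    {"x": 0, "y": 0, "z": 0.005, "wx": 0, "wy": 0, "wz": 0, "claw": 0.4},
    {"x": 0, "y": 0, "z": 0.01, "wx": 0, "wy": 0, "wz": 0, "claw": 0.4},
    {"x": 0, "y": 0, "z": 0.01, "wx": 0, "wy": 0, "wz": 0, "claw": 0.4},
  ],
)

```text
clock: 14.28
tcp_pos: [0.5368, 0.193, 0.2337]
ee_rot: [180.0, 0.0, -0.0]
wrist_force: [-0.6, -1.3, 2.8]
width: 0.546
```

jog_arm(
  motion=[
    {"x": 0, "y": 0, "z": 0.005, "wx": 0, "wy": 0, "wz": 0, "claw": 0.4},
    {"x": 0, "y": 0, "z": 0.01, "wx": 0, "wy": 0, "wz": 0, "claw": 0.4},
    {"x": 0, "y": 0, "z": 0.01, "wx": 0, "wy": 0, "wz": 0, "claw": 0.4},
  ],
)

```text
clock: 14.65
tcp_pos: [0.5367, 0.193, 0.2307]
ee_rot: [-180.0, 0.0, -0.0]
wrist_force: [-1.8, -1.8, 2.8]
width: 0.541
```

jog_arm(
  motion=[
    {"x": 0, "y": 0, "z": 0.004, "wx": 0, "wy": 0, "wz": 0, "claw": 0.4},
    {"x": 0, "y": 0, "z": 0.007, "wx": 0, "wy": 0, "wz": 0, "claw": 0.4},
    {"x": 0, "y": 0, "z": 0.007, "wx": 0, "wy": 0, "wz": 0, "claw": 0.4},
  ],
)

```text
clock: 15.02
tcp_pos: [0.5366, 0.1932, 0.2283]
ee_rot: [-180.0, 0.0, -0.0]
wrist_force: [-1.1, -1.2, -1.6]
width: 0.545
```

jog_arm(
  motion=[
    {"x": 0, "y": 0, "z": 0.003, "wx": 0, "wy": 0, "wz": 0, "claw": 0.4},
    {"x": 0, "y": 0, "z": 0.006, "wx": 0, "wy": 0, "wz": 0, "claw": 0.4},
    {"x": 0, "y": 0, "z": 0.006, "wx": 0, "wy": 0, "wz": 0, "claw": 0.4},
  ],
)

```text
clock: 15.4
tcp_pos: [0.5371, 0.1932, 0.2276]
ee_rot: [-180.0, -0.1, -0.0]
wrist_force: [0.1, 0.2, 2.3]
width: 0.543
```

jog_arm(
  motion=[
    {"x": 0, "y": 0, "z": 0.003, "wx": 0, "wy": 0, "wz": 0, "claw": 0.4},
    {"x": 0, "y": 0, "z": 0.006, "wx": 0, "wy": 0, "wz": 0, "claw": 0.4},
    {"x": 0, "y": 0, "z": 0.006, "wx": 0, "wy": 0, "wz": 0, "claw": 0.4},
  ],
)

```text
clock: 15.78
tcp_pos: [0.5372, 0.1932, 0.2273]
ee_rot: [-180.0, -0.1, -0.0]
wrist_force: [-3.8, -0.6, 10.4]
width: 0.548
```

```bash
python3 - <<'E'
from h import *
s=env.read_state();w=get_image('side');print(s['tcp_pos'],s['wrist_force'],s['clock'])
a=get_image('scene')
cv2.imwrite('pics/w6.png',np.hstack([cv2.resize(i,None,fx=5,fy=5,interpolation=cv2.INTER_CUBIC) for i in(a[190:300,390:470],w[60:170,255:335])]))
E
```

```text
[0.53724096 0.19323521 0.2272635 ] [-3.78024979 -0.6110975  10.37665466] 15.775
```

View pics/w6.png

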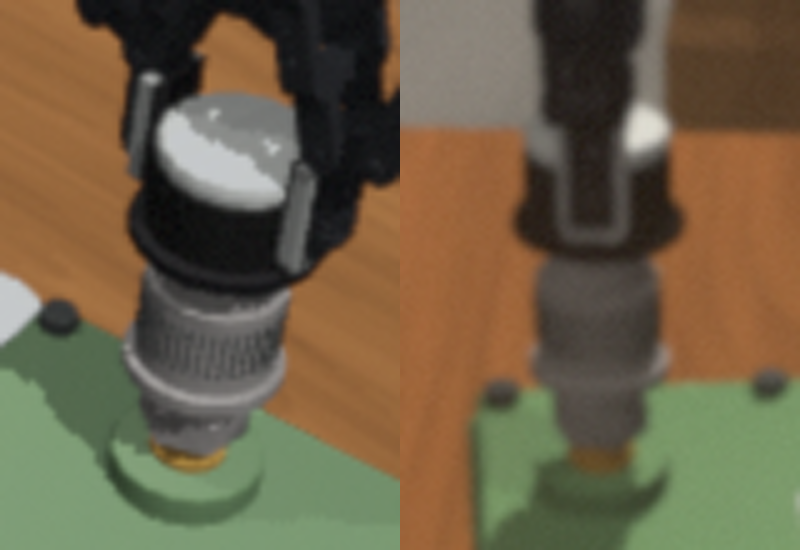

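jog_arm(
  motion=[
    {"x": 0, "y": 0, "z": -0.003, "wx": 0, "wy": 0, "wz": 0, "claw": 1},
    {"x": 0, "y": 0, "z": -0.003, "wx": 0, "wy": 0, "wz": 0, "claw": 1},
    {"x": 0, "y": 0, "z": -0.003, "wx": 0, "wy": 0, "wz": 0, "claw": 1},
    {"x": 0, "y": 0, "z": -0.003, "wx": 0, "wy": 0, "wz": 0, "claw": 1},
    {"x": 0, "y": 0, "z": -0.1, "wx": 0, "wy": 0, "wz": 0, "claw": 1},
    {"x": 0, "y": 0, "z": -0.25, "wx": 0, "wy": 0, "wz": 0, "claw": 1},
    {"x": 0, "y": 0, "z": -0.4, "wx": 0, "wy": 0, "wz": 0, "claw": 1},
    {"x": 0, "y": 0, "z": -0.4, "wx": 0, "wy": 0, "wz": 0, "claw": 1},
  ],
)

```text
clock: 16.88
tcp_pos: [0.5386, 0.1935, 0.3504]
ee_rot: [-179.9, -0.5, -0.0]
wrist_force: [-0.6, -0.5, 0.8]
width: 0.998
```

```bash
python3 - <<'E'
from h import *
s=env.read_state();w=get_image('side');print(s['tcp_pos'],s['wrist_force'],s['clock'])
a=get_image('scene')
cv2.imwrite('pics/w7.png',np.hstack([cv2.resize(i,None,fx=5,fy=5,interpolation=cv2.INTER_CUBIC) for i in(a[190:300,390:470],w[60:170,255:335])]))
E
```

```text
[0.53864486 0.19347636 0.35039945] [-0.59019916 -0.53638817  0.77719448] 16.875
```

View pics/w7.png

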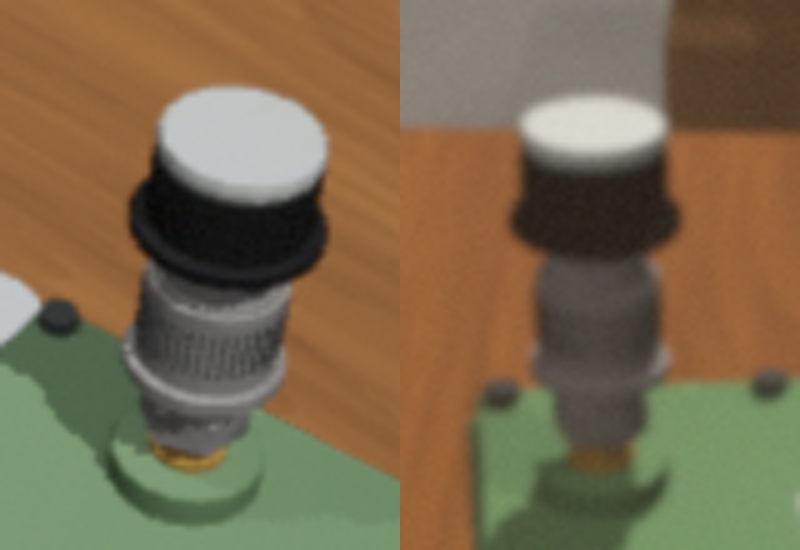

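```bash
python3 -c "
from bench import job;print(job.job_done())"
```

```text
the job is handed in; nothing more can be done
None
```

The breather is fitted to the coupler, and the job was handed in at about 17 s of the 48 s allowed.

- **Sleeve:** I gripped it and drew it down 9 mm to its stop, where the wrist force read about 23 N. I let go, and a picture showed it staying back with the balls clear of the bore.
- **Breather:** I gripped it by the rubber body and pushed it in a few millimetres at a time. The force was only a few newtons on the way in and fell suddenly near the end, which fits the sleeve snapping forward. I pushed on until it stopped firmly at about 10 N, then let go and backed off.
- **Last checks:** The final pictures show the breather upright with its flange on the mouth and the sleeve forward, the same as before I let go. The gripper was clear, with nothing pressing on it. No check failed or disagreed.
- **Not checked:** I did no pull test on the breather. I did not photograph the whole bench again at the end, but the arm never worked near the wrench, oil bottle or roller, and never touched the blanking plug.

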